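Balance two welded rotors on a knife edge and scrap the lopsided one

ROBOT

A 6-joint arm with a two-finger parallel gripper is mounted at the origin on the work surface. World frame = base frame: x ahead of the robot, y to its left, z up, the work surface at z = 0. Lengths are in mm, angles in rad, forces in N, time in s.
With the tool pointing down it reaches from about 400 to 925 mm from the base axis. Payload 12.5 kg.
Tool frame: the origin (TCP) lies at the very end of the fingers, on their centre line; the grasp point (between the pads) lies 19 mm behind it; z points along the fingers, x is the direction in which the jaws open and shut, and the axes are right-handed (so a half turn about z gives the same grasp; the last joint's range is limited). The gripper opens to 95 mm and grips with 3 to 60 N. Pads are 20 mm wide; open, the fingers measure 119 mm over their backs; the gripper's body (75 mm by 180 mm) begins 59 mm behind the grasp point.
Start: joints at [-1.358, 0.491, 1.559, -0, 1.092, -0.106], TCP at [195.915, -593.518, 214.661] pointing down, gripper open.
Joint ranges: [-3.1, 3.1], [-0.84, 2.19], [0.05, 2.79], [-1.13, 4.28], [0.06, 2.93], [-2.69, 2.69]. Speed limits (rad/s): [2.22, 2.22, 2.79, 3.14, 3.14, 3.14].

INTERFACE

Orientations are given as [roll, pitch, yaw] about the fixed x, y, z axes, in that order (R = Rz(yaw) Ry(pitch) Rx(roll)).
In Python, from cell import state, viewer, ticket, look_for, regions_of gives the robot as it stands.
- The arm moves only by the shell command python3 -m inch 'ROWS'. ROWS is JSON, a list of rows, each a list of 7 numbers: the turn, a rotation vector about the world's x, y, z in degrees, then the shift along the world's x, y, z in mm, then the opening, from -1 (shut) to 1 (fully open). In form: [[rx, ry, rz, tx, ty, tz, hand], ...]. A call has 1 to 10 rows; each row shifts and turns the commanded pose from where the row before left it; what a row does not reach is not made up. A row lasts 1/10 s, in which the tool goes at most 50 mm and 8.59 degrees, less where a joint would pass 70% of its speed; a pose out of reach is approached as far as the arm can. A call with a gripper value outside its range is refused whole. The fingers move at their own pace and stop on an object; the grip force is fixed at half the most. Time passes only in rows, so rows that do not move let the fingers close. It gives the time, the measured TCP pose, the force and the opening at its end, in the units of the state.
- state(): the state, without advancing time (a new reading comes with each control period).
- viewer.read_camera(name): name is "side" or "top" or "wrist"; returns a dict with "color" (384x512x3 uint8, red, green, blue), "depth" (384x512 float32, mm along the optical axis (not along the pixel's ray), 0 where there is no reading), "fx", "fy", "cx", "cy" (pixels), "dist_coeffs" ([k1, k2, p1, p2, k3] as OpenCV has them; the pictures are not rectified), "position" and "orientation" of the camera in the world. Camera axes: x right, y down, z forward; pixel columns grow to the right and rows downward; lengths in mm; the calibration is good to about 2 mm. A picture is of the moment at which its call begins.
- ticket.job_done(): hands the job in, once; it reports no verdict.
Trained networks look in the newest picture that a camera, given by its name, has taken for a name from the list of things; names that differ only in an ending like _2 or _b are one class to them, and where a whole thing is asked for, a point or a joint stands for the part that bears it (a point fixed in the world has none). Each returns a list of dicts, best first, with "score" (0 to 1); they miss things now and then, are a little off and sometimes report something else, mostly with a low value. They report only what shows in the picture. A call takes as long as a camera call. They do not tell look-alikes from the thing itself.
- look_for(name, camera): "box" ([left, top, right, bottom] as shares, 0 to 1, of the picture: columns of its width, rows of its height, round what is visible of it).
- regions_of(name, camera): "pixels" (384x512 bool, what is visible of it) and "box" ([left, top, right, bottom] as shares, 0 to 1, of the picture: columns of its width, rows of its height, round what is visible of it).
The state is a dict: "t": time; "joints": joint angles; "qvel": joint speeds; "tau": joint torques, N m; "eef_pos": TCP position; "tcp_rot": TCP orientation; "ft_force": force on the tool from outside, world axes, zero at the start; "moment": the same for the moment, N m; "opening": opening from 0.0 (shut) to 1.0 (fully open).
Only numpy, scipy, OpenCV 4.12 (cv2) and the standard library are available. Lean on these libraries where they do the work, as an engineer would, in place of code of your own. Each camera call takes 0.05 s, during which the arm holds its last target. There are 200 camera calls.

TASK

One of the two welded two-arm rotors leaning on the rack is heavier in one arm: try them on the knife-edge balance, hub centred over the edge, arms straight across it and hub upwards, set down gently. Leave the rotor that balances resting there with the balance level, and lay the lopsided one flat, hub up, in the scrap bin. Do not disturb the hammer, the can or the piece of tube.

Things in the scene. Friction and masses are not known exactly. Their poses are not given: they have to be found in the camera images.
- rotor_a: bare-steel two-arm rotor, 0.36 to 0.49 kg: flat bar 180 x 26 x 6, square hub block 34 x 34 in its middle (top 40 above the underside, dark bore mark), pad 30 long, 34 wide, 14 high at each end. Starts leaning on the rack's plate, hub square off it. Origin: middle of the flat underside, under the hub; x along the arms, y across, z up through the hub. Either rotor may be the lopsided one, in either place.
- rotor_b: The second rotor, exactly alike to the eye (same sizes and frame as rotor_a). One of the two has its mass centred on the hub; the other has its centre of mass about 25 mm along one arm.
- rack: Fixed steel rack, 170 x 230 foot, with a plate sloping up at 35 degrees along its x (low lip towards -x, facing the robot at yaw 0); two rotors lean on the plate side by side, 110 apart, arms pointing up the slope, hubs about 78 above the bench. Lip 10 proud. Stands to the left or the right of the balance. Origin: centre of its underside.
- stand: Fixed balance stand: blue foot 120 x 100 x 12, a post, and a knife edge along the stand's y whose crest is 75 above the bench. It carries the rocking saddle, whose flat steel top (96 along x, 50 along y) is 84 above the bench when level. Rotors are laid with their arms along the stand's x. Origin: centre of the foot's underside.
- saddle_top (a point): Centre of the saddle's flat top, straight above the knife edge when level; the middle of the rotor's underside belongs here.
- saddle (a joint): Rocking angle of the saddle about the knife edge (rad): 0 level, stops at +0.17 and -0.17; positive lowers the +x side of the stand. Returns to level by itself (0.5 N m per rad), settles within 1 s. A balanced rotor set down off centre tips it about 0.01 rad per mm; the lopsided rotor, centred, tips it to a stop.
- bin: Fixed open steel scrap bin, 260 (x) x 150 (y) x 50 high outside, walls and floor 4 to 5 thick, empty. It stands on the other side of the balance from the rack. Origin: centre of its underside.
- chipping_hammer: Bystander: hammer about 200 long lying beyond the balance, farther from the robot.
- spray_can: Bystander: grey can, 60 across, 150 high, beyond the balance, farther from the robot.
- tube_offcut: Bystander: upright bit of dark steel tube, 48 across, 60 high, beyond the balance, farther from the robot.
There are look-alikes about, which are no part of the job. What is shaped like the rotor_b but blue is not meant.

How it is judged:
By the outcome, as a careful person would: the job done as asked, in the order asked, and still so for the second after the job is handed in, with the robot touching nothing.
It also fails if it takes over 64 s, if anything falls off the work surface, if the arm or the gripper's body presses on something with over 40 N, if the wrist force passes 120 N, or if a joint passes its speed limit or range.

## Working session

There is one attempt and no reset: what is moved stays moved. The work goes in short steps, Python scripts to look and compute and a shell command to move; the robot and the scene stay as the last step left them, time stands still between calls to the robot, and variables do not carry over. Pictures are saved under pics/ and viewed, on a budget of 10 in all, crops included, one or two more only if the job needs it, and the job is handed in when it is done.

```bash
mkdir -p pics; ls; cat > h.py <<'E'
import numpy as np, cv2
from cell import state, viewer, ticket, look_for, regions_of
from scipy.spatial.transform import Rotation as R
def rot(o):
    o=np.array(o,float)
    if o.shape==(3,3): return o
    return R.from_euler('xyz',o).as_matrix() if o.size==3 else R.from_quat(o).as_matrix()
def pts(im,mask):
    v,u=np.nonzero(mask&(im['depth']>0)); d=im['depth'][v,u]
    K=np.array([[im['fx'],0,im['cx']],[0,im['fy'],im['cy']],[0,0,1]])
    n=cv2.undistortPoints(np.c_[u,v].astype(float)[:,None],K,np.array(im['dist_coeffs'],float))[:,0]
    return (np.c_[n,np.ones(len(n))]*d[:,None])@rot(im['orientation']).T+np.array(im['position']),u,v
def save(im,name,crop=None,s=1):
    c=im['color'][:,:,::-1]
    if crop: c=c[crop[1]:crop[3],crop[0]:crop[2]]
    cv2.imwrite('pics/'+name,cv2.resize(c,None,fx=s,fy=s,interpolation=cv2.INTER_CUBIC))
E
python3 - <<'E'
from h import *
np.set_printoptions(precision=1,suppress=True)
ims={}
for c in ('top','side'):
    im=viewer.read_camera(c); ims[c]=im
    print(c,im['position'],im['orientation'],im['fx'])
    np.savez(c+'0.npz',**{k:np.array(v) for k,v in im.items()})
    for n in ('rotor_a','rack','stand','saddle','bin','chipping_hammer','spray_can','tube_offcut'):
        try:
            for r in regions_of(n,c)[:4]:
                p,u,v=pts(im,r['pixels'])
                print(n,round(r['score'],2),(np.array(r['box'])*[512,384,512,384]).round(),np.median(p,0),p.min(0),p.max(0))
        except Exception as e: print(n,e)
cv2.imwrite('pics/a.png',cv2.resize(np.hstack([ims['top']['color'],ims['side']['color']])[:,:,::-1],(800,300)))
save(ims['top'],'top.png',None,1.5)
print(state())
E
```

```text
pics
top [ 351.    81.6 1331.1] [-3.  -0.  -1.5] 493.77250547348206
rotor_a 0.83 [145. 142. 172. 207.] [560.8 317.8 103. ] [492.2 293.5  32.5] [645.6 342.1 141.1]
rotor_a 0.82 [167. 249. 236. 274.] [362.7 196.9  32.4] [328.3 117.5  -5.2] [388.6 288.5  41.8]
rotor_a 0.72 [ 60. 196. 115. 252.] [451.5 519.   29.4] [373.4 446.   -7.4] [511.9 584.9  41.9]
rotor_a 0.68 [191. 135. 215. 204.] [576.7 210.5 103.4] [505.3 184.7  26. ] [658.5 237.3 140.6]
stand 0.68 [255. 168. 297. 218.] [538.1  24.3  15.2] [482.  -32.   -5.2] [609.3  72.9  92.7]
saddle 0.95 [268. 166. 288. 204.] [544.   20.4  83.4] [496.8  -5.1  50.6] [591.8  46.7  92.7]
bin 0.68 [342. 133. 421. 240.] [ 562.3 -270.8    4.9] [ 418.4 -367.2   -6. ] [ 717.1 -158.1   58.9]
bin 0.49 [130. 131. 228. 213.] [585.9 264.4  78.9] [481.1 142.4  -6.3] [702.7 420.  141.1]
chipping_hammer 0.9 [258.  97. 332. 129.] [760.6  -2.1  23.5] [ 714.  -132.3   -5. ] [801.1  67.7  32.5]
spray_can 0.69 [190.  84. 220. 120.] [746.8 205.8 139.2] [730.2 178.8  -6. ] [846.7 256.6 158.1]
tube_offcut 0.72 [355. 103. 377. 128.] [ 761.8 -224.6   33.2] [ 736.2 -2
[... 932 characters left out ...]
-130.    -3.8] [803.6 165.  115.3]
chipping_hammer 0.66 [255. 180. 308. 226.] [535.1  38.6  17.5] [ 484.7 -124.2   -3.1] [690.8  77.6  87.1]
spray_can 0.9 [174. 165. 194. 196.] [745.4 227.5 124.2] [730.5 187.1  56.5] [791.1 243.5 152.7]
tube_offcut 0.78 [272. 142. 284. 163.] [ 755.5 -205.5   36.8] [ 737.8 -243.5   -1.9] [ 785.9 -192.4   61.9]
{'t': 0.9, 'joints': array([-1.4,  0.5,  1.6,  0. ,  1.1, -0.1]), 'qvel': array([-0.,  0., -0., -0.,  0., -0.]), 'tau': array([  0. , -61.2, -25.8,   0.1,   0. ,  -0. ]), 'eef_pos': array([ 195.9, -593.5,  214.7]), 'tcp_rot': array([ 3.1, -0. , -1.3]), 'ft_force': array([-0.1, -0.5,  0.8]), 'moment': array([-0., -0.,  0.]), 'opening': 1.001290845371936}
```

View pics/top.png

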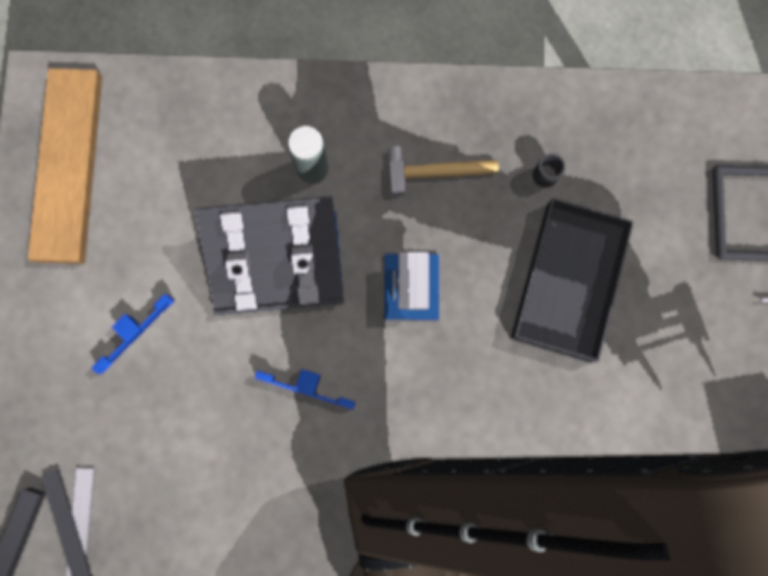

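The candidates are two bare-steel rotors on the rack, at top px (157,178) and (202,172), and two blue look-alikes off the rack, at (88,221) and (203,262). I choose the steel pair. Next I'll fit the geometry and check the choice in a crop.

```bash
cat > fit.py <<'E'
from h import *
np.set_printoptions(precision=2,suppress=True)
for c in ('top','side'):
    d=np.load(c+'0.npz'); im={k:d[k] for k in d}
    P,u,v=pts(im,np.ones(im['depth'].shape,bool)); col=im['color'][v,u].astype(int)
    def rect(s,n):
        (cx,cy),(w,h),a=cv2.minAreaRect(s[:,:2].astype(np.float32)); 
        print(c,n,len(s),np.array([cx,cy,w,h,a]),'zmed',np.median(s[:,2]))
    # saddle top
    s=P[(abs(P[:,2]-84)<5)&(abs(P[:,0]-544)<62)&(abs(P[:,1]-21)<40)]; rect(s,'saddle')
    s=P[(P[:,2]<18)&(P[:,2]>3)&(abs(P[:,0]-540)<75)&(abs(P[:,1]-20)<75)&(col[:,2]>col[:,0]+40)]; rect(s,'foot')
    s=P[(abs(P[:,2]-50)<5)&(P[:,1]<-140)&(P[:,1]>-390)&(P[:,0]<720)&(P[:,0]>400)]; rect(s,'binrim')
    # rack plane+rotors: box region
    q=(P[:,0]>470)&(P[:,0]<700)&(P[:,1]>130)&(P[:,1]<410)&(P[:,2]>20)
    dark=q&(col.max(1)<75); 
    A=P[dark]; n=None
    for yaw in np.radians(np.arange(-20,30,1)):
        nn=np.array([-np.sin(np.radians(35))*np.cos(yaw),-np.sin(np.radians(35))*np.sin(yaw),np.cos(np.radians(35))])
        h=A@nn; hist,e=np.histogram(h,np.arange(h.min(),h.max()+4,4)); 
        if n is None or hist.max()>n[0]: n=(hist.max(),yaw,nn,e[hist.argmax()]+2)
    s=A[abs(A@n[2]-n[3])<6]
    m=s.mean(0); w=np.linalg.svd(s-m,full_matrices=False)[2][2]; w*=np.sign(w[2]); off=m@w
    print(c,'plane n',w,'off',off,'slope',np.degrees(np.arccos(w[2])),'yaw',np.degrees(np.arctan2(-w[1],-w[0])),len(s))
    Q=P[q]; hh=Q@w-off; print(np.histogram(hh,np.arange(-10,60,4)))
    for k,(lo,hi) in {'L':(275,370),'R':(160,250)}.items():
        b=Q[(Q[:,1]>lo)&(Q[:,1]<hi)]; g=b@w-off
        t=b[(g>33)&(g<50)]; a=b[(g>3)&(g<50)]
        if len(t)<5: print(c,k,'few'); continue
        print(c,k,'hubtop n',len(t),'mean',t.mean(0),'mid',(t.min(0)+t.max(0))/2,'g',np.median(g[(g>33)&(g<50)]))
        up=np.array([0,0,1])-w*w[2]; up/=np.linalg.norm(up); lat=np.cross(w,up)
        uv=np.c_[a@up,a@lat]; r=cv2.minAreaRect(uv.astype(np.float32)); r0=r[0]
        print('  bar rect',np.array(r[1]),r[2],'pt on plane',up*r0[0]+lat*r0[1]+w*off)
E
python3 fit.py; python3 - <<'E'
from h import *
d=np.load('top0.npz'); t=d['color'][120:285,50:310]; s=np.load('side0.npz')['color'][160:290,150:350]
a=cv2.resize(t,(780,495)); cv2.imwrite('pics/crop.png',a[:,:,::-1])
E
```

```text
top saddle 702 [544.88  21.03  94.27  51.31   1.19] zmed 83.46213933814943
top foot 738 [544.03  18.29 118.33  95.75   1.58] zmed 11.746879618713365
top binrim 502 [ 562.19 -263.95  150.54  259.99   75.13] zmed 49.19606061263721
top plane n [-0.57 -0.07  0.82] off -287.18979151279166 slope 35.05614821655115 yaw 7.156424248811785 1260
(array([  34,  893, 2743, 1129,  452,  444,  281,   33,   27,   15,   27,
         70,  199,   81,    1,    0,    0]), array([-10,  -6,  -2,   2,   6,  10,  14,  18,  22,  26,  30,  34,  38,
        42,  46,  50,  54,  58]))
top L hubtop n 180 mean [551.43 316.29 109.39] mid [552.36 317.31 109.31] g 39.816236424972104
  bar rect [ 94.6  204.21] 84.18396759033203 pt on plane [571.56 323.04  75.32]
top R hubtop n 177 mean [565.2  207.92 109.78] mid [565.44 208.74 107.46] g 40.135271743074384
  bar rect [ 88.64 204.96] 84.13739776611328 pt on plane [587.5  205.87  76.18]
side saddle 320 [545.17  24.27  55.74  97.32  88.88] zmed 83.35447768265806
side foot 549 [544.67  25.68 121.61 103.11   2.83] zmed 11.355391994564798
side binrim 282 [ 563.54 -260.39  154.95  264.74   75.62] zmed 47.803162883112975
side plane n [-0.57 -0.06  0.82] off -285.93890752443934 slope 34.964474992301696 yaw 6.264306386268073 902
(array([   7,  201, 2304, 1095,  516,  395,  345,   51,   22,   33,   28,
         39,  203,   73,    0,    0,    0]), array([-10,  -6,  -2,   2,   6,  10,  14,  18,  22,  26,  30,  34,  38,
        42,  46,  50,  54,  58]))
side L hubtop n 179 mean [550.35 323.45 108.1 ] mid [551.54 321.21 106.41] g 41.24997854306346
  bar rect [ 94.62 203.  ] 84.81311798095703 pt on plane [574.13 323.02  74.82]
side R hubtop n 146 mean [564.07 214.2  108.03] mid [565.32 211.31 107.71] g 40.07525529957434
  bar rect [ 87.49 190.54] 85.83184051513672 pt on plane [583.09 208.5   72.3 ]
```

View pics/crop.png

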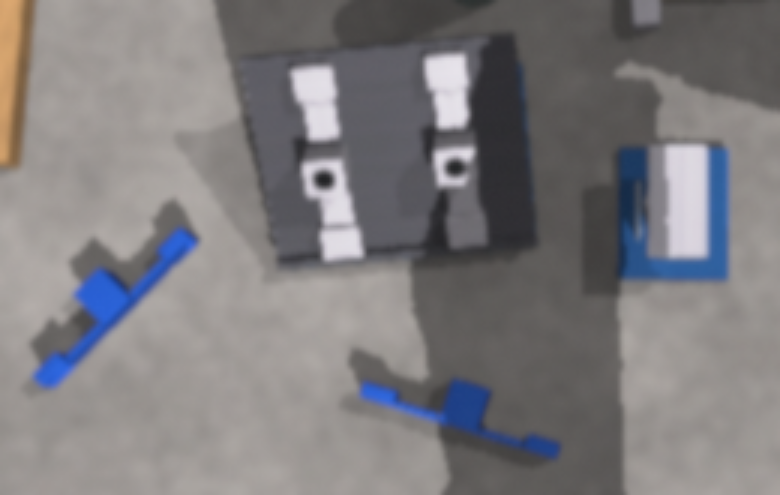

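The crop shows two steel rotors with bore marks on the rack (crop (325,175) and (455,165)). Both blue ones lie off the rack. I'll start with the right one.

```bash
cat > plan.py <<'E'
from h import *
np.set_printoptions(precision=2,suppress=True)
def go(pos,tilt,yaw,flip=None):
    """tool pointing down tilted by tilt deg (towards +x' ) at yaw; jaws along y'"""
    s=state(); R0=rot(s['tcp_rot']); best=None
    t,y=np.radians([tilt,yaw])
    z=np.array([np.sin(t)*np.cos(y),np.sin(t)*np.sin(y),-np.cos(t)])
    for sg in (1,-1):
        x=sg*np.array([-np.sin(y),np.cos(y),0]); T=np.c_[x,np.cross(z,x),z]
        v=R.from_matrix(T@R0.T).as_rotvec(degrees=True)
        print('sg',sg,'rotvec',v,np.linalg.norm(v),'rows>=',np.linalg.norm(v)/8.5)
    d=np.array(pos)-s['eef_pos']; print('at',s['eef_pos'],s['tcp_rot'],'shift',d,np.linalg.norm(d),'F',s['ft_force'],'M',s['moment'],'t',s['t'],'op',s['opening'],'j',s['joints'])
E
python3 -c "
from plan import *
go((536,207,150),35,7)"
```

```text
sg 1 rotvec [-49.89 -11.17 161.35] 169.25852737197692 rows>= 19.91276792611493
sg -1 rotvec [  7.67 -34.21 -10.91] 36.713007310944064 rows>= 4.3191773306993015
at [ 195.89 -593.52  214.68] [ 3.14 -0.   -1.25] shift [340.11 800.52 -64.68] 872.1702520828119 F [-0.09 -0.54  0.83] M [-0.01 -0.03  0.01] t 0.9 op 1.001290845371936 j [-1.36  0.49  1.56  0.    1.09 -0.11]
```

```bash
python3 -m inch '[[0,0,0,30,39,4,1],[0,0,0,30,39,4,1],[0,0,0,30,39,4,1],[0,0,0,30,39,4,1],[0,0,0,30,39,4,1],[0,0,0,30,39,4,1],[0,0,0,30,39,4,1],[0,0,0,30,39,4,1],[0,0,0,30,39,4,1],[0,0,0,30,39,4,1]]'; python3 -m inch '[[0,0,0,0,41,-3,1],[0,0,0,0,41,-3,1],[0,0,0,0,41,-3,1],[0,0,0,0,41,-3,1],[1.53,-6.84,-2.18,0,41,-3,1],[1.53,-6.84,-2.18,0,41,-3,1],[1.53,-6.84,-2.18,0,41,-4,1],[1.53,-6.84,-2.18,0,41,-6,1],[1.53,-6.84,-2.18,0,41,-10,1],[0,0,0,0,38,-10,1]]'; python3 -c "
from plan import *
im=viewer.read_camera('wrist'); save(im,'w1.png')
go((497,203,207),35,7)
n=np.array([-.57,-.07,.82]);n/=np.linalg.norm(n)
for r in regions_of('rotor_a','wrist')[:3]:
    p,u,v=pts(im,r['pixels']); h=p@n; t=p[h>h.max()-8]
    print(r['score'],len(p),'hubtop',np.median(t,0),(t.min(0)+t.max(0))/2,len(t))
"
```

```text
t: 1.9
eef_pos: [496.9, -201.7, 255.1]
tcp_rot: [-3.141, -0.0, -1.252]
ft_force: [-0.7, -0.8, -1.4]
opening: 1.0
t: 2.9
eef_pos: [496.0, 164.6, 213.8]
tcp_rot: [-2.611, -0.027, -1.44]
ft_force: [1.1, -0.7, -0.7]
opening: 1.002
sg 1 rotvec [-96.14 -10.18 150.7 ] 179.0479376212162 rows>= 21.064463249554848
sg -1 rotvec [ 1.95 -4.44 -0.19] 4.852580037741758 rows>= 0.5708917691460892
at [496.52 167.32 212.91] [-2.61 -0.02 -1.44] shift [ 0.48 35.68 -5.91] 36.165165780623276 F [ 0.86 -0.55 -1.08] M [-0.08  0.34 -0.06] t 2.95 op 0.9980482248242828 j [ 0.24  0.22  2.14 -0.3   0.27  1.94]
0.82 438 hubtop [506.31 451.9   32.55] [504.49 452.79  28.38] 101
0.78 4982 hubtop [565.49 209.12 110.83] [566.14 209.49 109.29] 1147
0.77 6044 hubtop [552.17 317.08 110.72] [552.57 317.71 108.33] 1271
```

View pics/w1.png

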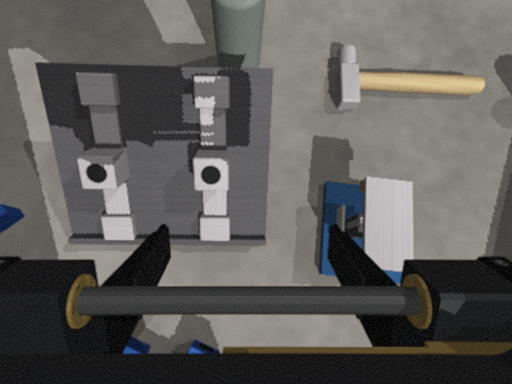

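```bash
python3 -m inch '[[1,-2.2,-0.1,12,10,-17,1],[1,-2.2,-0.1,12,10,-17,1],[0,0,0,12,10,-18,1],[0,0,0,10.5,9.5,-18,1],[0,0,0,0,0,0,1]]'; python3 -c "
from plan import *
go((581.7,211.6,87),35,7)"
```

```text
t: 3.5
eef_pos: [537.9, 191.7, 160.7]
tcp_rot: [-2.56, -0.021, -1.445]
ft_force: [0.8, 0.7, 0.5]
opening: 0.998
sg 1 rotvec [-99.99 -10.89 148.21] 179.12106309220866 rows>= 21.073066246142194
sg -1 rotvec [ 1.42 -1.52 -0.21] 2.0921855646957006 rows>= 0.2461394781994942
at [537.88 191.67 160.7 ] [-2.56 -0.02 -1.44] shift [ 43.82  19.93 -73.7 ] 88.03185074592437 F [0.82 0.71 0.47] M [-0.02  0.32 -0.  ] t 3.5 op 0.9977116787892637 j [ 0.27  0.37  2.13 -1.    0.12  2.68]
```

Tilting the wrist fully square to the plate hits its limits. I'll grip the hub with the tool tilted only 20°, since the jaws close on the hub's side faces anyway.

```bash
python3 -c "
from plan import *
go((555.4,208.3,147),20,7)"
```

```text
sg 1 rotvec [-80.01  -8.26 160.18] 179.24392463635232 rows>= 21.087520545453213
sg -1 rotvec [-0.44 13.37 -0.37] 13.377464899357413 rows>= 1.5738193999244015
at [537.88 191.67 160.7 ] [-2.56 -0.02 -1.44] shift [ 17.52  16.63 -13.7 ] 27.77141956288991 F [0.82 0.71 0.47] M [-0.02  0.32 -0.  ] t 3.5 op 0.9977116787892637 j [ 0.27  0.37  2.13 -1.    0.12  2.68]
```

```bash
python3 -m inch '[[-0.1,4.4,-0.1,6,6,0,1],[-0.1,4.4,-0.1,6,6,-5,1],[-0.1,4.4,-0.1,5.5,4.6,-8.7,1],[0,0,0,0,0,0,1],[0,0,0,0,0,0,1]]'; python3 -c "
from plan import *
go((578.5,211.2,83.1),20,7)"
```

```text
t: 4.0
eef_pos: [550.5, 194.5, 152.4]
tcp_rot: [-2.689, -0.025, -1.465]
ft_force: [0.2, -0.3, 0.3]
opening: 0.995
sg 1 rotvec [  69.92    5.91 -165.4 ] 179.67223674647448 rows>= 21.137910205467588
sg -1 rotvec [0.74 6.08 0.89] 6.189287767740083 rows>= 0.7281515020870686
at [550.48 194.54 152.37] [-2.69 -0.02 -1.47] shift [ 28.02  16.66 -69.27] 76.56050775298515 F [ 0.22 -0.28  0.35] M [-0.03  0.24 -0.03] t 4.0 op 0.9948803368398353 j [ 0.27  0.4   2.03 -0.34  0.28  2.04]
```

```bash
python3 -m inch '[[0.3,2,0.3,2,5,-2,1],[0.3,2,0.3,2,5,-2,1],[0.2,2,0.3,1,4,-2,1],[0,0,0,0,0,0,1]]'; python3 -c "
from plan import *
go((578.5,211.2,83.1),20,7)"
```

```text
t: 4.4
eef_pos: [555.8, 208.7, 146.3]
tcp_rot: [-2.791, -0.0, -1.448]
ft_force: [0.3, -0.0, 0.5]
opening: 1.002
sg 1 rotvec [-61.17  -7.54 169.06] 179.94880387732346 rows>= 21.17044751497923
sg -1 rotvec [-0.01  0.06 -0.05] 0.08188248617011376 rows>= 0.009633233667072208
at [555.76 208.73 146.26] [-2.79 -0.   -1.45] shift [ 22.74   2.47 -63.16] 67.17547429353567 F [ 0.32 -0.04  0.5 ] M [-0.    0.18 -0.02] t 4.4 op 1.0022146054442365 j [ 0.27  0.43  1.95 -0.13  0.42  1.82]
```

```bash
python3 -m inch '[[0,0,0,5.7,0.6,-15.8,1],[0,0,0,5.7,0.6,-15.8,1],[0,0,0,5.7,0.6,-15.8,1],[0,0,0,5.6,0.6,-15.7,1],[0,0,0,0,0,0,0.2],[0,0,0,0,0,0,-1],[0,0,0,0,0,0,-1],[0,0,0,0,0,0,-1],[0,0,0,0,0,0,-1]]'; python3 -c "
from plan import *
go((578.5,211.2,83.1),20,7)"
```

```text
t: 5.3
eef_pos: [578.4, 211.8, 83.5]
tcp_rot: [-2.792, 0.001, -1.446]
ft_force: [-0.9, -0.2, -1.0]
opening: 0.637
sg 1 rotvec [-61.11  -7.67 169.01] 179.8813039381735 rows>= 21.16250634566747
sg -1 rotvec [-0.06  0.04 -0.15] 0.16464921214571748 rows>= 0.019370495546554997
at [578.41 211.77  83.52] [-2.79  0.   -1.45] shift [ 0.09 -0.57 -0.42] 0.7155441123798494 F [-0.89 -0.21 -1.02] M [-0.06  0.17 -0.  ] t 5.3 op 0.6366482410132863 j [ 0.26  0.56  1.94 -0.16  0.3   1.86]
```

```bash
python3 -m inch '[[0,0,0,0,0,0,-1],[0,0,0,0,0,0,-1],[0,0,0,0,0,0,-1],[0,0,0,0,0,0,-1],[0,0,0,0,0,0,-1],[0,0,0,0,0,0,-1],[0,0,0,-2,-0.2,3,-1],[0,0,0,-6,-0.6,9,-1]]'; python3 -m inch '[[0,0,0,-14,-2,20,-1],[0,0,0,-14,-2,20,-1],[0,0,0,-14,-2,20,-1],[0,0,0,-14,-2,20,-1],[0,0,0,0,0,10,-1],[0,0,0,0,0,0,-1],[0,0,0,0,0,0,-1]]'; python3 -c "
from plan import *
im=viewer.read_camera('wrist'); save(im,'w2.png')
go((545,22.6,200),-15,1.3)"
```

```text
t: 6.1
eef_pos: [570.1, 210.9, 94.2]
tcp_rot: [-2.794, 0.001, -1.446]
ft_force: [-0.4, -0.1, -4.2]
opening: 0.357
t: 6.8
eef_pos: [514.4, 202.9, 184.3]
tcp_rot: [-2.793, 0.001, -1.446]
ft_force: [-0.2, -1.1, -5.1]
opening: 0.36
sg 1 rotvec [ -7.43  -0.61 174.  ] 174.16303416709053 rows>= 20.489768725540063
sg -1 rotvec [-2.61 34.82 -5.65] 35.371159966677844 rows>= 4.161312937256217
at [514.31 202.86 183.89] [-2.79  0.   -1.45] shift [  30.69 -180.26   16.11] 183.55974274021312 F [-0.22 -0.59 -5.52] M [-0.08  0.5   0.03] t 6.85 op 0.35824203381267616 j [ 0.28  0.33  2.   -0.12  0.48  1.82]
```

View pics/w2.png

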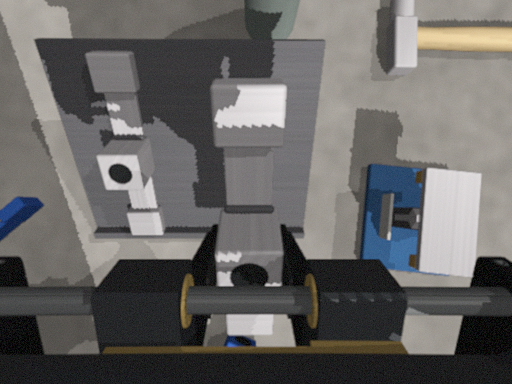

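```bash
cat > held.py <<'E'
from plan import *
# rotor in the tool frame at grasp (nominal): tool (tilt20,yaw7), rotor (tilt35,yaw7)
def frame(tilt,yaw):
    t,y=np.radians([tilt,yaw]); n=np.array([-np.sin(t)*np.cos(y),-np.sin(t)*np.sin(y),np.cos(t)])
    x=np.array([np.cos(t)*np.cos(y),np.cos(t)*np.sin(y),np.sin(t)]); return np.c_[x,np.cross(n,x),n]
def tool(tilt,yaw):
    t,y=np.radians([tilt,yaw]); z=np.array([np.sin(t)*np.cos(y),np.sin(t)*np.sin(y),-np.cos(t)]); x=np.array([np.sin(y),-np.cos(y),0]); return np.c_[x,np.cross(z,x),z]
U=np.array([588.6,212.4,77.2]); TCP=np.array([578.4,211.7,83.4])
def nominal(dt=0,du=np.zeros(3)):
    T=tool(20,7); return T.T@frame(35+dt,7), T.T@(U-TCP)+du
def inrotor(P):
    s=state(); R0=rot(s['tcp_rot']); A,b=nominal(); Rr=R0@A; o=s['eef_pos']+R0@b
    return (P-o)@Rr
E
python3 - <<'E'
from held import *
im=viewer.read_camera('wrist'); P,u,v=pts(im,np.ones((384,512),bool)); q=inrotor(P)
m=(abs(q[:,1])<25)&(abs(q[:,0])<110)&(q[:,2]>-8)&(q[:,2]<60)&(u>195)&(u<295); 
q,u,v=q[m],u[m],v[m]
print(len(q)); print(np.histogram(q[:,0],np.arange(-110,111,10)))
for n,lo,hi in (('pad+',65,86),('bar+',25,55),('pad-',-86,-65),('bar-',-55,-25)):
    s=q[(q[:,0]>lo)&(q[:,0]<hi)]
    if len(s): print(n,len(s),'z',np.percentile(s[:,2],[10,50,90]),'y',np.percentile(s[:,1],[2,50,98]), 'slope',np.polyfit(s[:,0],s[:,2],1)[0] if len(s)>20 else '')
s=q[(q[:,2]>10)&(q[:,2]<38)&(abs(q[:,0])<28)]; print('hubface x',np.percentile(s[:,0],[5,50,95]),len(s))
s=q[(q[:,2]>30)&(abs(q[:,0])<28)]; print('hubtop z',np.percentile(s[:,2],[5,50,95]),'x',np.percentile(s[:,0],[1,99]),'y',np.percentile(s[:,1],[1,99]))
s=q[(q[:,2]>7)&(q[:,0]>45)]; print('pad x',np.percentile(s[:,0],[0.5,2,98,99.5]), s[:,0].max())
E
```

```text
15347
(array([   0,   13,  359,  410,  187,    0,    0,    0,    0,    1,  663,
       1203, 4411,  922,  742,  820,  596, 1400, 1559, 2061,    0,    0]), array([-110, -100,  -90,  -80,  -70,  -60,  -50,  -40,  -30,  -20,  -10,
          0,   10,   20,   30,   40,   50,   60,   70,   80,   90,  100,
        110]))
pad+ 3343 z [14.41 15.24 16.03] y [-14.71   1.32  17.51] slope 0.0023976046209205773
bar+ 2347 z [6.43 7.14 7.85] y [-11.12   1.37  13.69] slope 0.0024679260844257356
pad- 829 z [14.23 14.84 15.38] y [-15.15   0.86  16.86] slope 0.011179695594779165
hubface x [10.76 15.61 18.26] 2826
hubtop z [31.99 41.07 54.42] x [-7.07 20.77] y [-20.25  24.15]
pad x [45.58 47.25 89.08 89.24] 89.51198520090176
```

```bash
cat >> held.py <<'E'
def place(Ut,yaw):
    A,b=nominal(); Rr=frame(0,yaw); T=Rr@A.T; s=state(); R0=rot(s['tcp_rot']); p=np.array(Ut)-T@b
    v=R.from_matrix(T@R0.T).as_rotvec(degrees=True); d=p-s['eef_pos']
    print('rotvec',v,np.linalg.norm(v)/8.5,'shift',d,np.linalg.norm(d)/49,'TCP target',p,'at',s['eef_pos'],'U now',s['eef_pos']+R0@b,'F',s['ft_force'],'M',s['moment'],'t',s['t'],'j',s['joints'])
def saddle(cam):
    im=viewer.read_camera(cam); P,u,v=pts(im,np.ones((384,512),bool))
    s=P[(abs(P[:,2]-84)<7)&(abs(P[:,0]-545)<64)&(abs(P[:,1]-22)<42)]
    (cx,cy),(w,h),a=cv2.minAreaRect(s[:,:2].astype(np.float32)); print(cam,'saddle',len(s),cx,cy,w,h,a,'z',np.median(s[:,2]))
    return im
E
python3 - <<'E'
from held import *
im=saddle('wrist'); P,u,v=pts(im,np.ones((384,512),bool)); q=inrotor(P)
m=(abs(q[:,1])<25)&(abs(q[:,0])<110)&(q[:,2]>9)&(q[:,2]<25)&(u>195)&(u<295); q=q[m]
print('ends',np.percentile(q[:,0],[0.2,0.5,99.5,99.8]))
place((545,22.6,134),1.3)
E
```

```text
wrist saddle 6204 546.0870971679688 22.54448699951172 97.18917083740234 54.571414947509766 0.42128869891166687 z 84.41258190309978
ends [-90.   -89.38  89.01  89.07]
rotvec [-2.6  34.8  -5.65] 4.158725710688982 shift [  25.87 -179.77  -38.78] 3.7901607061421503 TCP target [540.18  23.04 144.93] at [514.31 202.81 183.71] U now [524.49 203.54 177.49] F [-0.49  1.17 -4.89] M [-0.03  0.53 -0.  ] t 6.95 j [ 0.28  0.33  2.   -0.12  0.48  1.82]
```

```bash
python3 -m inch '[[-0.4,5.8,-0.94,4,-20,3,-1],[-0.4,5.8,-0.94,4,-30,0,-1],[-0.4,5.8,-0.94,4,-35,0,-1],[-0.4,5.8,-0.94,4,-35,-5,-1],[-0.5,5.8,-0.94,4,-30,-10,-1],[-0.5,5.8,-0.95,4,-20,-15,-1],[0,0,0,2,-10,-12,-1],[0,0,0,0,0,0,-1],[0,0,0,0,0,0,-1]]'; python3 - <<'E'
from held import *
place((545.2,22.6,84),1.2)
im=saddle('wrist'); save(im,'w3.png')
P,u,v=pts(im,np.ones((384,512),bool)); q=inrotor(P)
m=(abs(q[:,1])<20)&(abs(q[:,0])<110)&(q[:,2]>10)&(q[:,2]<20); q=q[m]
print('ends',np.percentile(q[:,0],[0.2,0.5,99.5,99.8]),np.median(q[q[:,0]>62],0),np.median(q[q[:,0]<-62],0))
E
```

```text
t: 7.85
eef_pos: [540.0, 23.5, 145.6]
tcp_rot: [2.882, 0.001, -1.549]
ft_force: [0.1, 0.9, -4.9]
opening: 0.356
rotvec [-0.04  0.14 -0.07] 0.019055374884235955 shift [  0.4   -0.44 -50.68] 1.0342721286806271 TCP target [540.38  23.05  94.93] at [539.98  23.49 145.61] U now [544.83  23.05 134.69] F [ 0.1   0.94 -4.93] M [ 0.04 -0.31  0.01] t 7.85 j [-0.07  0.56  1.68 -0.02  1.17  1.49]
wrist saddle 1345 549.7658081054688 22.734045028686523 88.28337097167969 52.61189651489258 0.9768684506416321 z 84.45843778929932
ends [-90.29 -89.16  88.84  88.92] [76.94  1.12 14.69] [-77.49   1.45  14.53]
```

View pics/w3.png

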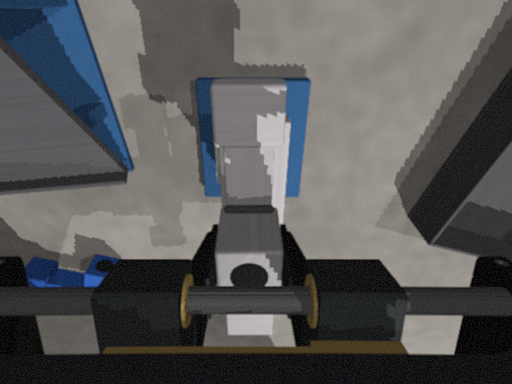

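```bash
python3 -m inch '[[0,0,0,0.1,-0.1,-14,-1],[0,0,0,0.2,-0.1,-16,-1],[0,0,0,0.2,-0.1,-12,-1],[0,0,0,0.1,-0.1,-4,-1],[0,0,0,0,0,-1,-1],[0,0,0,0,0,0,-1],[0,0,0,0,0,0,-1]]'; for i in 1 ; do python3 -m inch '[[0,0,0,0,0,-1,-1],[0,0,0,0,0,0,-1]]'; python3 -m inch '[[0,0,0,0,0,-1,-1],[0,0,0,0,0,0,-1]]';python3 -m inch '[[0,0,0,0,0,-0.5,-1],[0,0,0,0,0,0,-1]]'; done; python3 -c "
from held import *
place((545.4,22.6,84),1.2)"
```

```text
t: 8.6
eef_pos: [541.3, 22.6, 99.3]
tcp_rot: [2.883, 0.0, -1.549]
ft_force: [-0.2, -0.0, -5.0]
opening: 0.359
t: 8.8
eef_pos: [541.1, 22.5, 98.0]
tcp_rot: [2.882, 0.0, -1.549]
ft_force: [-0.7, -0.9, -4.0]
opening: 0.357
t: 9.0
eef_pos: [540.9, 22.5, 96.8]
tcp_rot: [2.882, 0.0, -1.549]
ft_force: [0.2, 0.1, -4.9]
opening: 0.356
t: 9.2
eef_pos: [540.9, 22.5, 96.3]
tcp_rot: [2.882, 0.0, -1.549]
ft_force: [0.2, 0.2, -4.8]
opening: 0.355
rotvec [-0.02  0.1  -0.06] 0.013800714893610953 shift [-0.36  0.51 -1.32] 0.029830552841054375 TCP target [540.58  23.05  94.93] at [540.94  22.53  96.25] U now [545.78  22.09  85.33] F [ 0.24  0.16 -4.83] M [ 0.01 -0.34  0.02] t 9.2 j [-0.07  0.62  1.72 -0.03  1.07  1.5 ]
```

```bash
python3 -m inch '[[0,0,0,-0.4,0.4,-0.7,-1],[0,0,0,0,0,0,-1]]'; python3 -m inch '[[0,0,0,0,0,-0.6,-1],[0,0,0,0,0,0,-1]]';python3 -m inch '[[0,0,0,0,0,-0.5,-1],[0,0,0,0,0,0,-1]]'; python3 -c "
from held import *
place((545.4,22.6,84),1.2)"
```

```text
t: 9.4
eef_pos: [540.5, 23.0, 95.5]
tcp_rot: [2.882, 0.0, -1.549]
ft_force: [0.3, 0.1, -5.2]
opening: 0.354
t: 9.6
eef_pos: [540.6, 22.9, 95.0]
tcp_rot: [2.882, 0.0, -1.549]
ft_force: [-0.4, 0.7, -5.1]
opening: 0.357
t: 9.8
eef_pos: [540.6, 22.9, 94.5]
tcp_rot: [2.882, 0.0, -1.549]
ft_force: [-0.1, 0.1, -4.3]
opening: 0.357
rotvec [-0.02  0.11 -0.06] 0.014349346380842233 shift [0.01 0.11 0.46] 0.009544758884658756 TCP target [540.58  23.05  94.93] at [540.57  22.94  94.48] U now [545.41  22.5   83.55] F [-0.08  0.11 -4.26] M [ 0.07 -0.37 -0.06] t 9.8 j [-0.07  0.62  1.72 -0.03  1.06  1.5 ]
```

```bash
python3 -m inch '[[0,0,0,0,0,-0.5,-1],[0,0,0,0,0,0,-1]]'; python3 -m inch '[[0,0,0,0,0,-0.5,-1],[0,0,0,0,0,0,-1]]';python3 -m inch '[[0,0,0,0,0,-0.4,-1],[0,0,0,0,0,0,-1]]'; python3 -c "
from held import *
place((545.4,22.6,84),1.2)"
```

```text
t: 10.0
eef_pos: [540.6, 22.9, 94.0]
tcp_rot: [2.882, 0.0, -1.549]
ft_force: [0.5, -0.5, -4.9]
opening: 0.355
t: 10.2
eef_pos: [540.6, 22.9, 94.0]
tcp_rot: [2.882, 0.0, -1.549]
ft_force: [-0.6, 0.0, 1.9]
opening: 0.359
t: 10.4
eef_pos: [540.6, 22.9, 93.9]
tcp_rot: [2.882, 0.0, -1.549]
ft_force: [-1.9, 0.6, 7.2]
opening: 0.358
rotvec [-0.01  0.13 -0.06] 0.016859892267042986 shift [-0.04  0.12  1.04] 0.021305319590100635 TCP target [540.58  23.05  94.93] at [540.62  22.92  93.9 ] U now [545.47  22.48  82.98] F [-1.89  0.56  7.21] M [ 0.02  0.53 -0.02] t 10.4 j [-0.07  0.62  1.72 -0.03  1.06  1.5 ]
```

```bash
python3 -m inch '[[0,0,0,0,0,0.4,-1],[0,0,0,0,0,0,-0.2],[0,0,0,0,0,0,-0.1],[0,0,0,0,0,0,0.1],[0,0,0,0,0,0,0.1],[0,0,0,0,0,0,0.1],[0,0,0,0,0,0,0.1],[0,0,0,0,0,0,0.1],[0,0,0,0,0,0,0.1],[0,0,0,0,0,0,0.1]]'; cat > lev.py <<'E'
from held import *
def level(cam,name=None,c=(545.3,22.6)):
    im=viewer.read_camera(cam); 
    if name: save(im,name)
    P,u,v=pts(im,np.ones((384,512),bool)); q=(P-[c[0],c[1],84])@frame(0,1.2)
    m=(abs(q[:,1])<20)&(abs(q[:,0])<105)&(q[:,2]>-18)&(q[:,2]<35); q=q[m]
    a=q[(q[:,0]>63)]; b=q[(q[:,0]<-63)]
    am=a[a[:,2]>a[:,2].max()-8] if len(a) else a; bm=b[b[:,2]>b[:,2].max()-8] if len(b) else b
    for n,s in (('+',am),('-',bm)):
        if len(s)>5: print(cam,n,len(s),'med',np.median(s,0),'xlim',np.percentile(s[:,0],[1,99]),'slope',np.polyfit(s[:,0],s[:,2],1)[0],'yslope',np.polyfit(s[:,0],s[:,1],1)[0])
    if len(am)>5 and len(bm)>5:
        A,B=np.median(am,0),np.median(bm,0); print('tilt angle (pos lowers +x)',(B[2]-A[2])/(A[0]-B[0]),'centre',(np.percentile(am[:,0],99)+np.percentile(bm[:,0],1))/2,'yaw deg',np.degrees((A[1]-B[1])/(A[0]-B[0])))
if __name__=='__main__':
    print(state()['t'],state()['opening'],state()['ft_force'])
    level('wrist'); level('side'); level('top')
E
python3 lev.py
```

```text
t: 11.4
eef_pos: [540.6, 22.9, 93.5]
tcp_rot: [2.882, 0.0, -1.549]
ft_force: [0.5, 0.2, -0.8]
opening: 0.555
11.4 0.5550704053847733 [ 0.47  0.24 -0.77]
wrist + 4374 med [77.47  1.37 15.97] xlim [63.38 88.63] slope -0.025427453115059596 yslope -0.0006636413095903424
wrist - 878 med [-77.99   0.8   12.52] xlim [-89.51 -67.37] slope 0.03037180348943431 yslope -0.00264893284003553
tilt angle (pos lowers +x) -0.02219043207524694 centre -0.4427855495348396 yaw deg 0.21126350900953372
side + 48 med [73.89  4.86 14.78] xlim [63.13 88.9 ] slope -0.0058055683492216495 yslope -0.13487456306345574
side - 79 med [-78.47   5.24  11.48] xlim [-91.64 -64.36] slope 0.05584605041323033 yslope 0.13299842249566843
tilt angle (pos lowers +x) -0.021653482160359488 centre -1.3682121598140071 yaw deg -0.14396522764444758
```

The first rotor tips only −0.022 rad, nowhere near a stop, so it is the balanced one and sits about 2 mm off towards −x. I'll regrip it and shift it +2 mm.

```bash
python3 -m inch '[[0,0,0,0,0,0.5,-1],[0,0,0,0,0,0,-1],[0,0,0,0,0,0,-1],[0,0,0,0,0,0,-1],[0,0,0,0,0,0,-1],[0,0,0,0,0,0,-1],[0,0,0,0,0,3,-1],[0,0,0,2.1,0,0,-1],[0,0,0,0,0,0,-1],[0,0,0,0,0,-2,-1]]'; python3 -c "
from lev import *
print(state()['eef_pos'],state()['ft_force'],state()['opening']); level('wrist')"; python3 -m inch '[[0,0,0,0,0,-0.8,-1],[0,0,0,0,0,0,-1]]'; python3 -m inch '[[0,0,0,0,0,-0.5,-1],[0,0,0,0,0,0,-1]]'
```

```text
t: 12.55
eef_pos: [542.7, 22.9, 94.9]
tcp_rot: [2.882, 0.0, -1.549]
ft_force: [1.2, -0.1, -3.9]
opening: 0.355
[542.74  22.91  94.92] [ 1.18 -0.08 -3.85] 0.3546900945962997
wrist + 4640 med [78.67  1.32 16.82] xlim [63.26 90.76] slope -0.017873055892083947 yslope 0.0008008672145769076
wrist - 867 med [-76.49   0.76  13.37] xlim [-88.5  -65.61] slope 0.03626404980034286 yslope -0.00829637284309377
tilt angle (pos lowers +x) -0.022213629584032973 centre 1.1286844979779858 yaw deg 0.2086723623665937
t: 12.8
eef_pos: [542.6, 22.9, 94.2]
tcp_rot: [2.882, 0.0, -1.549]
ft_force: [-0.4, 0.5, -4.6]
opening: 0.355
t: 13.0
eef_pos: [542.7, 22.9, 94.1]
tcp_rot: [2.882, 0.0, -1.549]
ft_force: [-1.9, 0.4, 1.8]
opening: 0.354
```

```bash
python3 -m inch '[[0,0,0,0,0,-0.2,-1],[0,0,0,0,0,0,-0.2],[0,0,0,0,0,0,-0.1],[0,0,0,0,0,0,0.1],[0,0,0,0,0,0,0.1],[0,0,0,0,0,0,0.1],[0,0,0,0,0,0,0.1],[0,0,0,0,0,0,0.1],[0,0,0,0,0,0,0.1],[0,0,0,0,0,0,0.1]]'; python3 -m inch '[[0,0,0,0,0,0,0.2],[0,0,0,0,0,0,0.2],[0,0,0,0,0,0,0.2]]';python3 lev.py
```

```text
t: 14.0
eef_pos: [542.7, 22.9, 93.5]
tcp_rot: [2.882, 0.0, -1.549]
ft_force: [0.4, -0.2, -0.1]
opening: 0.551
t: 14.3
eef_pos: [542.7, 22.9, 93.5]
tcp_rot: [2.882, 0.0, -1.549]
ft_force: [0.1, -0.4, 0.3]
opening: 0.597
14.3 0.5966517258916506 [ 0.06 -0.41  0.33]
wrist + 4637 med [78.78  1.33 14.19] xlim [63.37 91.08] slope -0.03426527042574821 yslope 0.0003264769991758183
wrist - 1013 med [-74.93   0.76  14.38] xlim [-88.51 -63.3 ] slope 0.012432797890662383 yslope 0.009117351678306492
tilt angle (pos lowers +x) 0.0012326930753481986 centre 1.2853576619766756 yaw deg 0.21144757894223823
side + 49 med [76.63  4.2  13.5 ] xlim [63.11 89.  ] slope -0.01416324015582627 yslope 0.04197649201685794
side - 69 med [-78.66   4.28  13.39] xlim [-89.87 -64.23] slope 0.051551014695455886 yslope 0.09661266094162883
tilt angle (pos lowers +x) -0.0006995416349370078 centre -0.4355534394012679 yaw deg -0.03078507565667225
```

Both cameras read level (+0.001 and −0.001 rad). Retreating and going for the left rotor.

```bash
python3 -m inch '[[0,0,0,1.3,0,4.8,0.2],[0,0,0,3.9,0,14.5,0.2],[0,0,0,6.5,0,24,0.2],[0,0,0,9,0,34,0.2],[0,0,0,7,0,26,0.5],[0,0,0,0,0,10,1]]'; python3 -c "
from plan import *
go((542,317.3,200),20,7)"
```

```text
t: 15.05
eef_pos: [571.6, 22.9, 209.4]
tcp_rot: [2.886, -0.0, -1.549]
ft_force: [-0.3, -1.3, -0.8]
opening: 0.714
sg 1 rotvec [   8.11    0.57 -174.08] 174.26507934517582 rows>= 20.50177404060892
sg -1 rotvec [  2.5  -34.58   5.57] 35.11500639168911 rows>= 4.13117722255166
at [571.64  22.87 209.37] [ 2.89 -0.   -1.55] shift [-29.64 294.43  -9.37] 296.06718078754153 F [-0.26 -1.27 -0.82] M [-0.01 -0.13  0.03] t 15.05 op 0.714252380858078 j [-0.06  0.53  1.53 -0.02  1.34  1.49]
```

```bash
python3 -m inch '[[0,0,0,-4,37,0,1],[0.4,-5.8,0.93,-4,37,0,1],[0.4,-5.8,0.93,-4,37,-1,1],[0.4,-5.8,0.93,-4,37,-1,1],[0.4,-5.8,0.93,-4,37,-1,1],[0.4,-5.8,0.93,-4,37,-2,1],[0.5,-5.6,0.92,-4,37,-2,1],[0,0,0,-2,35.5,-2,1],[0,0,0,0,0,0,1]]'; python3 -c "
from plan import *
im=viewer.read_camera('wrist'); n=np.array([-.569,-.07,.819])
for r in regions_of('rotor_a','wrist')[:4]:
    p,u,v=pts(im,r['pixels']); h=p@n; t=p[h>h.max()-6]
    print(r['score'],len(p),'hubtop',np.median(t,0),(t.min(0)+t.max(0))/2,len(t))
go((542,317.3,147),20,7)"
```

```text
t: 15.95
eef_pos: [538.8, 320.6, 197.0]
tcp_rot: [-2.797, 0.0, -1.445]
ft_force: [0.6, -0.8, -0.5]
opening: 1.002
0.74 5610 hubtop [552.93 319.01 111.6 ] [552.01 319.44 109.21] 1216
0.62 779 hubtop [473.3  481.86  30.42] [470.74 480.79  26.5 ] 69
sg 1 rotvec [-60.65  -7.48 169.23] 179.92361310006024 rows>= 21.167483894124732
sg -1 rotvec [ 0.04 -0.29 -0.08] 0.3018381305686551 rows>= 0.03551036830219472
at [539.54 317.76 197.03] [-2.8  -0.   -1.45] shift [  2.46  -0.46 -50.03] 50.096221128796195 F [ 0.61 -0.53  0.28] M [-0.04  0.2  -0.02] t 16.05 op 1.001258060959774 j [ 0.48  0.41  1.8  -0.2   0.61  2.07]
```

```bash
python3 -m inch '[[0,0,0,1.5,0.5,-25,1],[0,0,0,1,0.5,-25,1],[0,0,0,0,0,0,1],[0,0,0,5.7,0.8,-15.8,1],[0,0,0,5.7,0.8,-15.8,1],[0,0,0,5.7,0.8,-15.8,1],[0,0,0,5.8,0.6,-15.8,1],[0,0,0,0,0,0,0]]';python3 -c "
from plan import *
go((565.1,320.7,83.1),20,7)"
```

```text
t: 16.85
eef_pos: [565.7, 320.9, 81.9]
tcp_rot: [-2.799, -0.001, -1.449]
ft_force: [-0.1, -0.6, 0.0]
opening: 0.958
sg 1 rotvec [  60.53    7.35 -169.33] 179.97521105729297 rows>= 21.173554242034466
sg -1 rotvec [ 0.09 -0.38  0.04] 0.3952423279091948 rows>= 0.04649909740108174
at [565.72 320.94  81.86] [-2.8  -0.   -1.45] shift [-0.62 -0.24  1.24] 1.4090350370430103 F [-0.14 -0.63  0.  ] M [ 0.01  0.23 -0.  ] t 16.85 op 0.9575737249618202 j [ 0.46  0.6   1.84 -0.3   0.39  2.17]
```

```bash
python3 -m inch '[[0,0,0,-0.5,0,1,-1],[0,0,0,0,0,0,-1],[0,0,0,0,0,0,-1],[0,0,0,0,0,0,-1],[0,0,0,0,0,0,-1],[0,0,0,0,0,0,-1],[0,0,0,0,0,0,-1],[0,0,0,0,0,0,-1],[0,0,0,0,0,0,-1],[0,0,0,0,0,0,-1]]'; python3 -m inch '[[0,0,0,-2,-0.2,3,-1],[0,0,0,-6,-0.6,9,-1],[0,0,0,-14,-2,20,-1],[0,0,0,-14,-2,22,-1],[0,0,0,-10,-2,25,-1],[0,0,0,-5,-2,25,-1],[0,0,0,0,0,20,-1],[0,0,0,0,0,0,-1]]'; python3 -c "
from held import *
place((563,-262.5,134),-15)"
```

```text
t: 17.85
eef_pos: [565.4, 321.2, 85.8]
tcp_rot: [-2.796, 0.0, -1.449]
ft_force: [-0.6, -4.3, 4.6]
opening: 0.356
t: 18.65
eef_pos: [514.2, 313.1, 212.0]
tcp_rot: [-2.793, 0.002, -1.448]
ft_force: [0.3, 0.7, -4.7]
opening: 0.357
rotvec [  2.35  35.09 -21.29] 4.835912711957345 shift [  44.33 -573.86  -67.02] 11.825642908267998 TCP target [ 558.5  -260.73  144.93] at [514.17 313.13 211.96] U now [524.37 313.84 205.75] F [ 0.32  0.67 -4.72] M [-0.12  0.55 -0.01] t 18.65 j [ 0.49  0.36  1.84 -0.21  0.62  2.09]
```

```bash
python3 -m inch '[[0,0,0,3,-20,3,-1],[0.4,5.85,-3.55,4,-40,0,-1],[0.4,5.85,-3.55,4,-44,0,-1],[0.4,5.85,-3.55,4,-46,0,-1],[0.4,5.85,-3.55,4,-46,0,-1],[0.4,5.85,-3.55,4,-46,0,-1],[0.35,5.84,-3.54,4,-46,0,-1],[0,0,0,4,-46,0,-1],[0,0,0,4,-46,0,-1],[0,0,0,4,-46,0,-1]]'; python3 -m inch '[[0,0,0,3,-46,0,-1],[0,0,0,2,-46,0,-1],[0,0,0,0,-36,-5,-1],[0,0,0,0,-18,-5,-1],[0,0,0,0,0,0,-1],[0,0,0,0,0,0,-1]]'; python3 -c "
from held import *
place((563,-262.5,134),-15)
im=viewer.read_camera('wrist'); save(im,'w4.png')
P,u,v=pts(im,np.ones((384,512),bool)); q=inrotor(P)
m=(abs(q[:,1])<20)&(abs(q[:,0])<110)&(q[:,2]>10)&(q[:,2]<20); q=q[m]
print('ends',np.percentile(q[:,0],[0.2,0.5,99.5,99.8]),np.median(q[q[:,0]>62],0),np.median(q[q[:,0]<-62],0))
s=P[(abs(P[:,2]-50)<5)&(P[:,1]<-140)&(P[:,1]>-390)&(P[:,0]<720)&(P[:,0]>400)];print('rim',cv2.minAreaRect(s[:,:2].astype(np.float32)))
"
```

```text
t: 19.65
eef_pos: [552.8, -115.2, 210.7]
tcp_rot: [2.875, -0.002, -1.833]
ft_force: [1.6, 0.5, -4.5]
opening: 0.357
t: 20.25
eef_pos: [558.0, -258.6, 201.4]
tcp_rot: [2.875, -0.001, -1.833]
ft_force: [-0.1, 0.7, -4.6]
opening: 0.356
rotvec [-0.03 -0.28  0.01] 0.03287984576076591 shift [  0.53  -2.09 -56.42] 1.152262352555812 TCP target [ 558.5  -260.73  144.93] at [ 557.96 -258.64  201.35] U now [ 562.41 -260.4   190.4 ] F [-0.14  0.68 -4.61] M [-0.   -0.23  0.05] t 20.25 j [-0.51  0.6   1.42 -0.07  1.38  1.34]
ends [-91.41 -90.77  86.44  86.56] [75.37  1.44 12.99] [-80.23   0.73  12.37]
rim ((556.0518188476562, -261.58111572265625), (150.50570678710938, 245.25538635253906), 74.92805480957031)
```

View pics/w4.png

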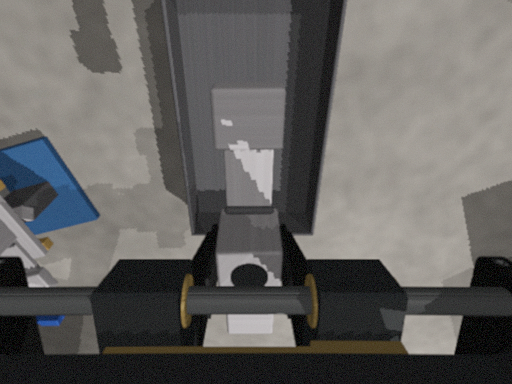

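```bash
python3 -m inch '[[0,0,0,0.5,-1,-20,-1],[0,0,0,0,-1,-35,-1],[0,0,0,0,0,-35,-1],[0,0,0,0,0,-35,-1],[0,0,0,0,0,-30,-1],[0,0,0,0,0,-12,-1],[0,0,0,0,0,-5,-1],[0,0,0,0,0,-2,-1],[0,0,0,0,0,0,-1]]'; python3 -m inch '[[0,0,0,0,0,-2,-1],[0,0,0,0,0,0,-1]]'; python3 -m inch '[[0,0,0,0,0,-1.5,-1],[0,0,0,0,0,0,-1]]'; python3 -c "
from held import *
place((563,-262.5,5),-15)"
```

```text
t: 21.2
eef_pos: [559.4, -261.4, 29.8]
tcp_rot: [2.879, -0.002, -1.832]
ft_force: [-0.4, -0.1, -3.2]
opening: 0.355
t: 21.4
eef_pos: [559.0, -261.5, 27.3]
tcp_rot: [2.878, -0.002, -1.832]
ft_force: [-0.1, 0.2, -3.2]
opening: 0.357
t: 21.6
eef_pos: [558.8, -261.4, 25.2]
tcp_rot: [2.877, -0.001, -1.833]
ft_force: [-0.4, -0.1, -4.0]
opening: 0.354
rotvec [ 0.04 -0.17 -0.  ] 0.020621823601776598 shift [-0.26  0.7  -9.25] 0.18944703890653924 TCP target [ 558.5  -260.73   15.93] at [ 558.76 -261.42   25.19] U now [ 563.22 -263.2    14.24] F [-0.45 -0.09 -4.04] M [-0.01 -0.19 -0.  ] t 21.6 j [-0.52  0.8   1.55 -0.08  1.05  1.36]
```

```bash
python3 -m inch '[[0,0,0,0,0,-3,-1],[0,0,0,0,0,-2,-1],[0,0,0,0,0,0,-1]]'; python3 -m inch '[[0,0,0,0,0,-1,-1],[0,0,0,0,0,0,-1]]'; python3 -m inch '[[0,0,0,0,0,-1,-1],[0,0,0,0,0,0,-1]]'; python3 -m inch '[[0,0,0,0,0,-0.7,-1],[0,0,0,0,0,0,-1]]'
```

```text
t: 21.9
eef_pos: [558.6, -261.3, 19.7]
tcp_rot: [2.876, -0.001, -1.832]
ft_force: [0.1, -0.9, -4.0]
opening: 0.356
t: 22.1
eef_pos: [558.7, -261.4, 19.0]
tcp_rot: [2.877, -0.001, -1.832]
ft_force: [-0.4, 0.1, -5.3]
opening: 0.358
t: 22.3
eef_pos: [558.7, -261.4, 18.0]
tcp_rot: [2.877, -0.001, -1.832]
ft_force: [-0.1, -0.3, -4.8]
opening: 0.355
t: 22.5
eef_pos: [558.8, -261.3, 17.4]
tcp_rot: [2.877, -0.001, -1.832]
ft_force: [0.1, -0.7, -5.0]
opening: 0.352
```

```bash
python3 -m inch '[[0,0,0,0,0,-0.8,-1],[0,0,0,0,0,0,-1]]'; python3 -m inch '[[0,0,0,0,0,-0.8,-1],[0,0,0,0,0,0,-1]]'; python3 -m inch '[[0,0,0,0,0,-0.5,-1],[0,0,0,0,0,0,-1]]'
```

```text
t: 22.7
eef_pos: [558.7, -261.3, 16.5]
tcp_rot: [2.877, -0.001, -1.832]
ft_force: [0.9, 0.6, -4.0]
opening: 0.358
t: 22.9
eef_pos: [558.8, -261.4, 16.1]
tcp_rot: [2.877, -0.001, -1.832]
ft_force: [-0.2, -0.8, -1.4]
opening: 0.355
t: 23.1
eef_pos: [558.8, -261.4, 16.0]
tcp_rot: [2.877, -0.002, -1.832]
ft_force: [-1.4, 0.8, 5.5]
opening: 0.356
```

Resting on the floor. Release, retreat along the tool axis, and swing clear of the cameras' view.

```bash
python3 -m inch '[[0,0,0,0,0,0,-0.2],[0,0,0,0,0,0,0],[0,0,0,0,0,0,0.2],[0,0,0,0,0,0,0.2],[0,0,0,0,0,0,0.2],[0,0,0,1.2,-0.3,4.8,0.2],[0,0,0,3.7,-1,14.5,0.2],[0,0,0,7,-2,28,0.2],[0,0,0,9,-2.5,36,0.2],[0,0,0,10,-2.5,38,0.2]]'; python3 -m inch '[[0,0,0,0,0,40,0.2],[0,0,0,-20,-20,20,0.2],[0,0,0,-30,-30,0,0.2],[0,0,0,-30,-30,0,0.2],[0,0,0,-30,-30,0,0.2],[0,0,0,-30,-30,0,0.2],[0,0,0,-20,-30,0,0.2],[0,0,0,0,0,0,0.2]]'; python3 - <<'E'
from lev import *
s=state(); print(s['t'],s['eef_pos'],s['ft_force'])
level('side'); level('top')
ims=[viewer.read_camera(c) for c in('top','side')]
o=np.vstack([cv2.resize(ims[0]['color'][70:260,130:450],(640,380)),cv2.resize(ims[1]['color'][130:270,150:400],(400,220)).repeat(1,0) if 0 else cv2.copyMakeBorder(cv2.resize(ims[1]['color'][130:270,150:400],(393,220)),0,0,0,247,cv2.BORDER_CONSTANT)])
cv2.imwrite('pics/f.png',o[:,:,::-1])
im=ims[0]; P,u,v=pts(im,np.ones((384,512),bool)); q=(P-[563,-262.5,4.5])@frame(0,-15); m=(abs(q[:,0])<115)&(abs(q[:,1])<60)&(q[:,2]>3)&(q[:,2]<48); q=q[m]
print('bin pads z',[np.percentile(q[(sg*q[:,0]>66)&(sg*q[:,0]<86)&(abs(q[:,1])<14),2],[10,50,90]) for sg in(1,-1)],'hub',np.median(q[q[:,2]>33],0))
E
```

```text
t: 24.1
eef_pos: [589.7, -269.6, 138.0]
tcp_rot: [2.876, -0.001, -1.832]
ft_force: [0.9, -0.4, -0.2]
opening: 0.603
t: 24.9
eef_pos: [427.2, -442.8, 197.1]
tcp_rot: [2.877, -0.002, -1.836]
ft_force: [-0.4, 0.1, 0.1]
opening: 0.597
24.9 [ 427.18 -442.75  197.06] [-0.37  0.06  0.11]
side + 54 med [76.7   4.88 13.19] xlim [63.67 91.  ] slope 0.03544259882256309 yslope 0.009972197701567327
side - 70 med [-77.5    5.55  13.37] xlim [-89.4  -64.73] slope 0.05192673351724561 yslope 0.051006516629001235
tilt angle (pos lowers +x) 0.0011603210785147366 centre 0.7956465291747534 yaw deg -0.2515917155224453
top + 60 med [76.44 -0.55 15.07] xlim [63.27 87.46] slope -0.0019963916468432865 yslope 0.04347144629521934
top - 49 med [-76.6   -0.42  15.51] xlim [-89.23 -63.95] slope 0.026053004138314073 yslope 0.08407131532558025
tilt angle (pos lowers +x) 0.0028911218516116566 centre -0.8862218110491895 yaw deg -0.04806606839392212
bin pads z [array([10.69, 12.8 , 16.23]), array([ 9.03, 13.31, 16.63])] hub [-4.87  0.83 38.95]
```

View pics/f.png

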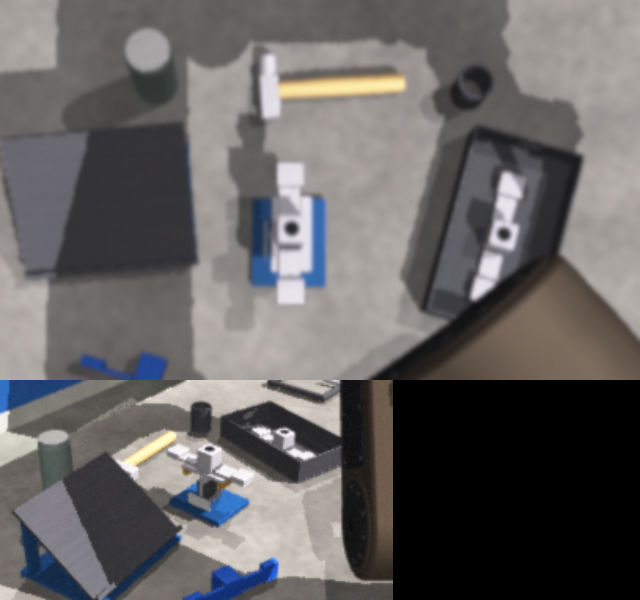

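The picture shows one rotor level on the saddle (hub at 291,228), the other flat and hub up in the bin (hub at 504,233), and the can, hammer and tube where they were.

```bash
python3 -c "
from cell import ticket; print(ticket.job_done())"
```

```text
the job is handed in; nothing more can be done
None
```

The balanced rotor is resting level on the balance, and the other is lying flat, hub up, in the scrap bin. I handed the job in after about 25 s of robot time.

- **Balanced rotor:** I tried the right-hand rotor first. Set down centred, it tipped the saddle only −0.022 rad, far from a stop, so it is the balanced one. I gripped it again, moved it 2 mm and released it.
- **Lopsided rotor:** I did not put the second rotor on the balance. It went straight to the bin as lopsided by elimination.

**Last checks:**
- **Level:** after I let go, the saddle read +0.001 rad in the side view and +0.003 in the top view, which is level within measuring noise.
- **Bin:** both end pads of the binned rotor measured about 13 mm above the bin floor, and the hub top about 39 mm.
- **Surroundings:** the last picture showed no visible change to the hammer, can or tube, and the arm was clear of everything.
- **Disagreement:** the cameras differed by 1–2 mm on where the rotor sits along the saddle, within their calibration. I centred it by the tilt instead.

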